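Gather a set of feet in the corner of the parts bin

TASK

One of the unit's four round aluminium feet has fallen on the bench: put it back in the black parts bin with the other three while the bin stands on the bench. Then take the bin in the gripper and tip it until all four feet have slid together into its front corner (at the low front wall) on the side of the open carton, and finish still holding it clearly tilted down towards that corner, so that the packer can pick them out; the bin's low edge may stay on the bench. Nothing may spill, the bin must not lean on anything else, and everything else on the bench stays where it is.

Things in the scene. Friction and masses are not known exactly. Their poses are not given: they have to be found in the camera images.
- bin: black plastic parts bin with a low front, alone in mid-bench, 190 (x) x 150 (y) mm outside, 0.2-0.37 kg; origin at the centre of its underside; x from low front to high back, y to its left, z up; at the start the front (-x) faces the robot within 20 degrees. Walls and floor 4 mm; front wall 45 high, back 85; sides 85 high from x = -15 to the back, sloping to 45 at x = -65
- bin_grip (a point): centre of the thick rim along the top of the bin's back wall, a good grip from above with one finger inside the bin and one behind it: 12 mm thick (bin x 87 to 99), 22 mm high (z 63 to 85), 150 mm wide; the point is at bin frame x 93, y 0, z 74 mm
- corner_left (a point): the bin's inner front corner at its left (+y) side, on the inner floor (bin frame x -91, y 71, z 4 mm). The feet slide on the bin's plastic from slopes of about 11 to 17 degrees, and need more where they also rub along a wall: they run best to one wall first and then along it
- corner_right (a point): the bin's inner front corner at its right (-y) side, on the inner floor (bin frame x -91, y -71, z 4 mm)
- carton_open: the open white carton that is being packed, 240 x 220 mm, 58 mm high, fixed, its lid standing open on the side away from the robot (up to 270 mm high), a dark disc bedded in it; well to the left (y about +0.46 m) or to the right (y about -0.46 m) of the bin; origin at the centre of its underside
- carton_stack: two closed white cartons, one on the other, 240 x 220 mm, 121 mm high, fixed, on the other side of the bin from the open carton; origin at the centre of its underside
- foot_a_c (a point): aluminium screw-on foot, a disc of 24 mm diameter and 15 mm tall, 18 g; lying flat in the bin at the start. The point is its centre, 7.5 mm above its underside
- foot_b_c (a point): aluminium screw-on foot, a disc of 24 mm diameter and 15 mm tall, 18 g; lying flat in the bin at the start. The point is its centre, 7.5 mm above its underside
- foot_c_c (a point): aluminium screw-on foot, a disc of 24 mm diameter and 15 mm tall, 18 g; lying flat in the bin at the start. The point is its centre, 7.5 mm above its underside
- foot_d_c (a point): aluminium screw-on foot, a disc of 24 mm diameter and 15 mm tall, 18 g; the dropped one, lying flat on the bench 55 to 85 mm beside the bin's left or right wall. The point is its centre, 7.5 mm above its underside
- grommet: black rubber grommet, a flat ring of 34 mm diameter, 12 mm tall, lying on the bench beside the bin on the side where the dropped foot is not. A bystander; origin at the centre of its underside
- puck_light: white round puck light, 68 mm diameter, 22 mm tall, beyond the bin. A bystander; origin at the centre of its underside
- marker: dark marker pen, 130 mm long, 17 mm thick, lying towards the robot at its left. A bystander; origin at the centre of its underside
- mouse: black computer mouse, 105 x 60 x 32 mm, towards the robot at its right. A bystander; origin at the centre of its underside
- label_roll: roll of labels lying flat, 100 mm diameter, 45 mm tall, beyond the bin. A bystander; origin at the centre of its underside
- adapter: black power adapter block, 75 x 50 x 32 mm, beyond the bin. A bystander; origin at the centre of its underside

How it is judged:
On the way:
1. the dropped foot is in the bin, with the bin standing on the bench (x of foot_d_c in the frame of bin between -0.092 and 0.092 m and y of foot_d_c in the frame of bin between -0.072 and 0.072 m and z of foot_d_c in the frame of bin between 0.003 and 0.045 m and angle between bin's own z axis and vertical below 0.12 rad and height (world z) of bin below 0.02 m), for 0.2 s.
At the end, for the whole second after the job is handed in: All four feet in the bin, centres within 92 mm of its inner front corner on the open carton's side; bin held still by the fingers (over 1 N), rim centre above 85 mm, tilted over 15 degrees (over 6 to the front and to that side), touching only bench and gripper (angle between bin's own z axis and vertical above 0.26 rad and angle between bin's own x axis and vertical below 1.47 rad and contact force between the fingers and bin above 1 N and height (world z) of bin_grip above 0.085 m and linear speed of bin below 0.03 m/s and angular speed of bin below 0.15 rad/s and ((world y of carton_open above 0 m and angle between bin's own y axis and vertical above 1.67 rad and distance between each of foot_a_c, foot_b_c, foot_c_c, foot_d_c and corner_left below 0.092 m) or (world y of carton_open below 0 m and angle between bin's own y axis and vertical below 1.47 rad and distance between each of foot_a_c, foot_b_c, foot_c_c, foot_d_c and corner_right below 0.092 m)) and x of foot_a_c in the frame of bin between -0.092 and 0.092 m and y of foot_a_c in the frame of bin between -0.072 and 0.072 m and z of foot_a_c in the frame of bin between 0.003 and 0.07 m and x of foot_b_c in the frame of bin between -0.092 and 0.092 m and y of foot_b_c in the frame of bin between -0.072 and 0.072 m and z of foot_b_c in the frame of bin between 0.003 and 0.07 m and x of foot_c_c in the frame of bin between -0.092 and 0.092 m and y of foot_c_c in the frame of bin between -0.072 and 0.072 m and z of foot_c_c in the frame of bin between 0.003 and 0.07 m and x of foot_d_c in the frame of bin between -0.092 and 0.092 m and y of foot_d_c in the frame of bin between -0.072 and 0.072 m and z of foot_d_c in the frame of bin between 0.003 and 0.07 m and contact force between bin and carton_open below 0.3 N and contact force between bin and carton_stack below 0.3 N and contact force between bin and grommet below 0.3 N and contact force between bin and puck_light below 0.3 N and contact force between bin and marker below 0.3 N and contact force between bin and mouse below 0.3 N and contact force between bin and label_roll below 0.3 N and contact force between bin and adapter below 0.3 N); the arm keeps its last pose, push and grip.
It fails at once if a loose bystander (grommet, light, marker, mouse, roll, adapter) is moved by more than 30 mm (distance of any of grommet, puck_light, marker, mouse, label_roll, adapter from where it was at the start of the episode above 0.03 m).
It fails at once if a carton is pushed with more than 8 N (contact force between any of carton_open, carton_stack and anything else above 8 N).
It also fails if it takes over 45 s, if anything falls off the work surface, if the arm or the gripper's body presses on something with over 40 N, if the wrist force passes 120 N, or if a joint passes its speed limit or range.

ROBOT

A 6-joint arm with a two-finger parallel gripper is mounted at the origin on the work surface. World frame = base frame: x ahead of the robot, y to its left, z up, the work surface at z = 0. Lengths are in m, angles in rad, forces in N, time in s.
With the tool pointing down it reaches from about 0.35 to 0.975 m from the base axis. Payload 4.9 kg.
Tool frame: the origin (TCP) lies midway between the tips of the shut fingers; the grasp point (between the pads) lies 19 mm behind it; z points along the fingers, y is the direction in which the jaws open and shut (so a half turn about z gives the same grasp; the last joint's range is limited). The gripper opens to 85 mm and grips with 20 to 120 N. Pads are 22 mm wide; open, the fingers measure 114 mm over their backs; the gripper's body (76 mm by 85 mm) begins 54 mm behind the grasp point. The pads swing forward as they close: fully open they stand 13 mm farther back than shut.
Start: joints at [-1.333, 0.053, 1.613, -0, 1.476, -0.119], TCP at [0.218, -0.586, 0.231] pointing down, gripper open.
Joint ranges: [-3.01, 3.01], [-1.01, 2.22], [0.06, 2.58], [-1.02, 4.17], [0.09, 2.62], [-3.14, 3.14]. Speed limits (rad/s): [2.57, 2.57, 3.14, 3.14, 3.14, 3.14].

INTERFACE

Orientations are given as a unit quaternion [w, x, y, z].
In Python, from plant import state, grab_frame, camera_info, job_done, cut_out gives the robot as it stands.
- The arm moves only by the tool step_arm, never from a script. Its argument "moves" is a list of rows, each a list of 7 numbers: the shift along the tool's x, y, z in m, then the turn, a rotation vector about the tool's x, y, z in rad, then the finger opening in m, from 0 to 0.0854. A call has 1 to 8 rows; each row shifts and turns the commanded pose from where the row before left it, along the tool's axes as they then stand; what a row does not reach is not made up. A row lasts 1/10 s, in which the tool goes at most 50 mm and 8.59 degrees, less where a joint would pass 70% of its speed; a pose out of reach is approached as far as the arm can. A call is refused whole if a number of a shift passes 0.05 or a number of a turn 0.15, either way. A call with a gripper value outside its range is refused whole. The fingers move at their own pace and stop on an object; the grip force is fixed at half the most. Time passes only in rows, so rows that do not move let the fingers close. It gives the time, the measured TCP pose, the force and the opening at its end, in the units of the state.
- state(): the state, without advancing time (a new reading comes with each control period).
- grab_frame(name): name is "scene" or "top" or "wrist"; returns (picture, depth): 420x560x3 uint8, red, green, blue; 420x560 float32, m along the optical axis (not along the pixel's ray), 0 where there is no reading.
- camera_info(name): a dict with "intrinsics" (3x3 intrinsics, pixels), "world_from_camera" (4x4, takes a point from camera to world coordinates). Camera axes: x right, y down, z forward; pixel columns grow to the right and rows downward; lengths in m; the calibration is good to about 2 mm. A picture is of the moment at which its call begins: read the wrist's pose just before it. camera_info takes no time and is no camera call; for the wrist camera it gives the pose at the moment of the call.
- job_done(): hands the job in, once; it reports no verdict.
Trained networks look in the newest picture that a camera, given by its name, has taken for a name from the list of things; names that differ only in an ending like _2 or _b are one class to them, and where a whole thing is asked for, a point or a joint stands for the part that bears it (a point fixed in the world has none). Each returns a list of dicts, best first, with "conf" (0 to 1); they miss things now and then, are a little off and sometimes report something else, mostly with a low value. They report only what shows in the picture. A call takes as long as a camera call.
- cut_out(camera, query): "mask" (420x560 bool, what is visible of it) and "point" ([column, row] in pixels, amid what is visible of it).
The state is a dict: "time": time; "joint_pos": joint angles; "joint_vel": joint speeds; "joint_efforts": joint torques, N m; "tool_pos": TCP position; "tool_rot": TCP orientation; "contact_force": force on the tool from outside, world axes, zero at the start; "ft_torque": the same for the moment, N m; "gripper_width": opening from 0.0 (shut) to 1.0 (fully open).
Only numpy, scipy, OpenCV 4.12 (cv2) and the standard library are available. Lean on these libraries where they do the work, as an engineer would, in place of code of your own. Each camera call takes 0.05 s, during which the arm holds its last target.

## Working session

There is one attempt and no reset: what is moved stays moved. The work goes in short steps, Python scripts to look and compute and a tool call to move; the robot and the scene stay as the last step left them, time stands still between calls to the robot, and variables do not carry over. Pictures are saved under pics/ and viewed, and the job is handed in when it is done.

Besides the shell and the picture viewer there is one more tool, called after "Request:" in YAML: its name, and indented under it one key for each argument. step_arm: Moves the arm, as the interface text tells. Its arguments: {"type":"object","properties":{"moves":{"type":"array"}},"required":["moves"]}

```bash
ls; mkdir -p pics
cat > h.py <<'E'
import numpy as np, cv2
from plant import *
def snap(n,f):
    ci=camera_info(n); p,d=grab_frame(n); cv2.imwrite('pics/'+f,p[:,:,::-1]); np.savez('/tmp/'+n+'.npz',p=p,d=d,K=ci["intrinsics"],T=ci["world_from_camera"]); return p,d,np.array(ci["intrinsics"]),np.array(ci["world_from_camera"])
def cloud(d,K,T):
    v,u=np.indices(d.shape); x=(u-K[0,2])/K[0,0]*d; y=(v-K[1,2])/K[1,1]*d
    P=np.stack([x,y,d,np.ones_like(d)],-1)@T.T
    return P[...,:3]
E
python3 - <<'E'
from h import *
print(state())
for n in("top","scene"):
    p,d,K,T=snap(n,n+'0.png'); print(n,K,T)
E
```

```text
pics
{'time': 0.0, 'joint_pos': array([-1.33301847e+00,  5.33373762e-02,  1.61427405e+00,  7.06249728e-06,
        1.47599592e+00, -1.19018568e-01]), 'joint_vel': array([-0.00101368, -0.00017098,  0.00321405,  0.00067737,  0.00101921,
        0.00088684]), 'joint_efforts': array([-3.50687369e-03, -3.93692493e+01, -3.70176101e+01, -3.17300464e-04,
        7.09454980e-03, -3.98947137e-06]), 'tool_pos': array([ 0.21814235, -0.58504113,  0.23008701]), 'tool_rot': array([-1.00577557e-03,  9.84128758e-01,  1.77453014e-01, -5.62716273e-05]), 'contact_force': array([0.46957659, 0.58178636, 0.22189644]), 'ft_torque': array([-0.00755884, -0.01079674, -0.01363105]), 'gripper_width': 1.0014621362832672}
top [[461.17773998   0.         278.27312893]
 [  0.         461.17773998 212.33205445]
 [  0.           0.           1.        ]] [[-9.56453287e-02 -9.66768371e-01  2.37088354e-01  2.38384041e-01]
 [-9.95415048e-01  9.31138261e-02 -2.18791744e-02  1.97423551e-02]
 [-9.24110001e-04 -2.38093957e-01 -9.71241687e-01  1.23995220e+00]
 [ 0.00000000e+00  0.00000000e+00  0.00000000e+00  1.00000000e+00]]
scene [[390.27963324   0.         280.02377973]
 [  0.         390.27963324 207.41410917]
 [  0.           0.           1.        ]] [[-0.31095896  0.61832558 -0.72178805  1.36502248]
 [ 0.95040693  0.20676219 -0.23232749  0.28763231]
 [ 0.00558445 -0.75823669 -0.65195548  0.8398641 ]
 [ 0.          0.          0.          1.        ]]
```

View pics/top0.png

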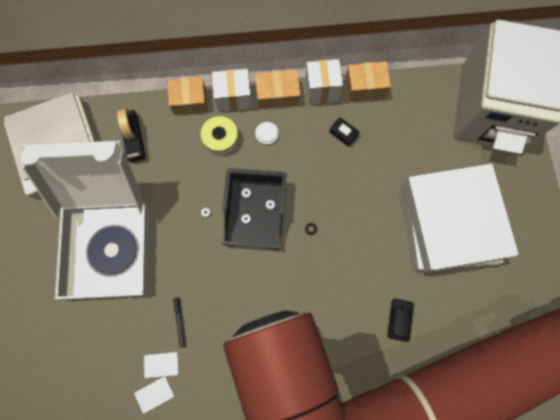

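View pics/scene0.png

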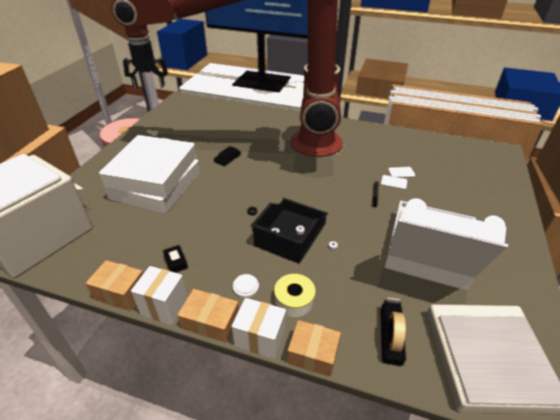

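Run:
```python
from h import *
f=np.load('/tmp/top.npz'); P=cloud(f['d'],f['K'],f['T']); np.save('/tmp/P.npy',P)
for q in ("foot_d_c","bin","grommet","puck_light","label_roll","adapter","mouse","marker","carton_open","bin_grip"):
    for r in cut_out("top",q)[:5]:
        m=r["mask"]&(f['d']>0); X=P[m]
        print(q,round(r["conf"],2),np.round(r["point"]),m.sum(),"med",np.round(np.median(X,0),3),"lo",np.round(np.percentile(X,2,0),3),"hi",np.round(np.percentile(X,98,0),3))
```

```text
foot_d_c 0.55 [312. 231.] 93 med [ 0.482 -0.094  0.011] lo [ 0.47  -0.106 -0.002] hi [ 0.498 -0.078  0.016]
foot_d_c 0.42 [205. 214.] 71 med [0.556 0.19  0.013] lo [ 0.546  0.179 -0.001] hi [0.573 0.2   0.019]
bin 0.68 [251. 208.] 4610 med [0.554 0.058 0.005] lo [ 0.444 -0.024 -0.002] hi [0.644 0.138 0.087]
bin 0.61 [307. 230.] 137 med [ 0.485 -0.091  0.009] lo [ 0.469 -0.106 -0.003] hi [ 0.5   -0.074  0.016]
grommet 0.55 [310. 227.] 40 med [ 0.49  -0.097  0.011] lo [ 0.473 -0.104  0.004] hi [ 0.498 -0.082  0.016]
puck_light 0.78 [268. 132.] 428 med [0.77  0.003 0.02 ] lo [ 0.743 -0.026  0.004] hi [0.804 0.033 0.026]
puck_light 0.46 [255. 208.] 4508 med [0.554 0.058 0.005] lo [ 0.445 -0.024 -0.002] hi [0.643 0.137 0.087]
label_roll 0.8 [218. 133.] 1165 med [0.764 0.135 0.044] lo [ 0.723  0.091 -0.001] hi [0.818 0.182 0.05 ]
label_roll 0.74 [ 95. 215.] 14988 med [0.567 0.461 0.051] lo [0.357 0.344 0.002] hi [0.675 0.568 0.278]
label_roll 0.45 [397. 321.] 930 med [ 0.221 -0.291  0.027] lo [ 0.174 -0.328  0.01 ] hi [ 0.272 -0.26   0.035]
label_roll 0.37 [254. 207.] 4457 med [0.555 0.057 0.005] lo [ 0.445 -0.025 -0.001] hi [0.643 0.135 0.087]
adapter 0.72 [340. 131.] 528 med [ 0.75  -0.214  0.031] lo [ 0.717 -0.252  0.004] hi [ 0.788 -0.179  0.036]
adapter 0.3 [205. 216.] 61 med [0.556 0.189 0.014] lo [0.546 0.179 0.004] hi [0.567 0.2   0.02 ]
mouse 0.59 [399. 320.] 984 med [ 0.222 -0.291  0.027] lo [ 0.173 -0.329 -0.001] hi [ 0.273 -0.261  0.035]
marker 0.53 [179. 323.] 313 med [0.271 0.275 0.014] lo [0.211 0.265 0.007] hi [0.332 0.287 0.02 ]
carton_open 0.76 [ 94. 217.] 14868 med [0.566 0.46  0.051] lo [0.357 0.344 0.003] hi [0.675 0.568 0.278]
bin_grip 0.6 [256. 209.] 4602 med [0.554 0.058 0.005] lo [ 0.444 -0.024 -0.002] hi [0.644 0.137 0.087]
```

Run:
```python
from h import *
f=np.load('/tmp/top.npz'); P=np.load('/tmp/P.npy'); 
X=P.reshape(-1,3)
m=(X[:,0]>.42)&(X[:,0]<.68)&(X[:,1]>-.06)&(X[:,1]<.17)
B=X[m&(X[:,2]>.025)&(X[:,2]<.1)]
r=cv2.minAreaRect(B[:,:2].astype(np.float32)); print(r, len(B)); print(cv2.boxPoints(r))
R=X[m&(X[:,2]>.078)]; print('top',len(R),R[:,2].max(),np.median(R[:,2]))
# optimise pose: rim back top
from scipy.optimize import minimize
def loc(p,A):
    c,s=np.cos(p[2]),np.sin(p[2]); d=A[:,:2]-p[:2]; return np.stack([d[:,0]*c+d[:,1]*s,-d[:,0]*s+d[:,1]*c],1)
def sd(q,cx,cy,hx,hy):
    a=np.abs(q-[cx,cy])-[hx,hy]; return np.linalg.norm(np.maximum(a,0),axis=1)+np.minimum(a.max(1),0)
def cost(p):
    q=loc(p,B); D=[sd(q,-93,0,2,75),sd(q,0,73,95,2),sd(q,0,-73,95,2),sd(q,93,0,6,75)] if 0 else [sd(q,-.093,0,.002,.075),sd(q,0,.073,.095,.002),sd(q,0,-.073,.095,.002),sd(q,.093,0,.006,.075)]
    d=np.maximum(np.min(D,0),0); return np.mean(np.minimum(d,.01)**2)*1e6
best=min((minimize(cost,[x0,y0,t],method='Nelder-Mead',options=dict(initial_simplex=[[x0,y0,t],[x0+.01,y0,t],[x0,y0+.01,t],[x0,y0,t+.1]],xatol=1e-5,fatol=1e-6)) for x0 in(.54,.55) for y0 in (.05,.06) for t in(-.2,-.1,0,.1,.2)),key=lambda r:r.fun)
print(best.x,best.fun); p=best.x
# feet
V=f['p'].astype(int); br=V.min(-1).reshape(-1)
for nm,mm in(('in',m&(X[:,2]>.012)&(X[:,2]<.024)&(br>110)),('d',(X[:,0]>.53)&(X[:,0]<.59)&(X[:,1]>.165)&(X[:,1]<.22)&(X[:,2]>.010)&(X[:,2]<.022))):
    img=mm.reshape(420,560).astype(np.uint8); n,l,s,c=cv2.connectedComponentsWithStats(img)
    for i in range(1,n):
        if s[i,4]>8:
            Y=P[l==i]; e=(Y.min(0)+Y.max(0))/2; print(nm,c[i],s[i,4],Y.mean(0).round(4),e.round(4),np.ptp(Y,0).round(3),loc(p,e[None]).round(3))
i=cv2.resize(f['p'][150:270,180:330],None,fx=5,fy=5,interpolation=2); cv2.imwrite('pics/crop0.png',i[:,:,::-1])
```

```text
((0.5440198183059692, 0.05654248967766762), (0.15997089445590973, 0.19934818148612976), 80.23143005371094) 1306
[[ 0.43221983 -0.00537167]
 [ 0.6286777  -0.03919485]
 [ 0.6558198   0.11845665]
 [ 0.4593619   0.15227982]]
top 605 0.0923981319122611 0.08422704972920392
[ 0.54172829  0.05667783 -0.1696365 ] 1.298223928340821
in [245.96491228 192.87719298] 57 [0.6002 0.0756 0.0181] [0.6003 0.0756 0.0178] [0.022 0.023 0.01 ] [[0.055 0.029]]
in [269.93220339 204.49152542] 59 [0.5609 0.0128 0.0181] [0.5606 0.0127 0.0182] [0.021 0.023 0.01 ] [[ 0.026 -0.04 ]]
in [245.77586207 218.53448276] 58 [0.5278 0.0818 0.0184] [0.528  0.0814 0.0176] [0.021 0.022 0.01 ] [[-0.018  0.022]]
d [205.42307692 212.17307692] 52 [0.557  0.1905 0.0147] [0.5571 0.1901 0.0155] [0.022 0.02  0.011] [[-0.007  0.134]]
```

View pics/crop0.png

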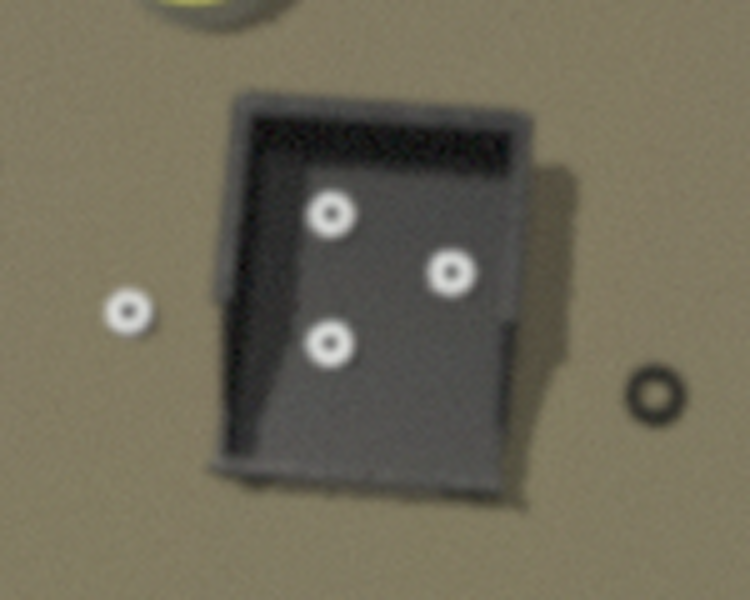

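```bash
cat >> h.py <<'E'
from scipy.spatial.transform import Rotation as Ro, Slerp
def qR(q): return Ro.from_quat([q[1],q[2],q[3],q[0]])
BP=np.array([.5417,.0567,0.]); BY=-.17
def binT(x=None): return BP, Ro.from_euler('z',BY)
TB=Ro.from_matrix(np.array([[0,1,0],[1,0,0],[0,0,-1]]).T)  # columns: tool x=bin y, tool y=bin x, tool z=-bin z
def rows(p0,R0,wps,grip):
    """wps: list of (p,R) per row"""
    p,R=np.array(p0),R0
    for (q,S),g in zip(wps,grip):
        d=np.round(R.inv().apply(q-p),4); r=np.round((R.inv()*S).as_rotvec(),3)
        print([*map(float,d),*map(float,r),g]); p=p+R.apply(d); R=R*Ro.from_rotvec(r)
    return p,R
def lin(p0,R0,p1,R1,n):
    sl=Slerp([0,1],Ro.concatenate([R0,R1])); return [(p0+(np.array(p1)-p0)*t,sl(t)) for t in np.arange(1,n+1)/n]
def cur():
    s=state(); return s['tool_pos'],qR(s['tool_rot'])
def rel():
    s=state(); print(round(s['time'],2),s['tool_pos'].round(4),qR(s['tool_rot']).as_matrix().round(3).tolist(),s['joint_pos'].round(2),s['contact_force'].round(1),round(s['gripper_width'],3))
E
python3 - <<'E'
from h import *
p,R=cur(); R1=Ro.from_euler('z',BY)*TB
print(R1.as_matrix().round(3), np.linalg.norm((R.inv()*R1).as_rotvec()))
rows(p,R,lin(p,R,[.557,.190,.11],R1,20),[.085]*20)
E
```

```text
[[ 0.169  0.986  0.   ]
 [ 0.986 -0.169  0.   ]
 [ 0.     0.    -1.   ]] 1.043979346669113
[0.0294, -0.0304, 0.0061, 0.0, 0.0, -0.052, 0.085]
[0.031, -0.0289, 0.006, 0.0, 0.0, -0.052, 0.085]
[0.0324, -0.0272, 0.0061, 0.0, 0.0, -0.053, 0.085]
[0.0338, -0.0254, 0.0061, 0.0, 0.0, -0.052, 0.085]
[0.0351, -0.0237, 0.006, 0.0, 0.0, -0.052, 0.085]
[0.0363, -0.0218, 0.0061, 0.0, 0.0, -0.052, 0.085]
[0.0373, -0.0199, 0.006, 0.0, 0.0, -0.052, 0.085]
[0.0383, -0.0179, 0.0061, 0.0, 0.0, -0.053, 0.085]
[0.0393, -0.0159, 0.0061, 0.0, 0.0, -0.052, 0.085]
[0.04, -0.0138, 0.006, 0.0, 0.0, -0.052, 0.085]
[0.0406, -0.0117, 0.0061, 0.0, 0.0, -0.052, 0.085]
[0.0413, -0.0096, 0.0061, 0.0, 0.0, -0.052, 0.085]
[0.0416, -0.0074, 0.006, 0.0, 0.0, -0.053, 0.085]
[0.042, -0.0052, 0.0061, 0.0, 0.0, -0.052, 0.085]
[0.0422, -0.003, 0.0061, 0.0, 0.0, -0.052, 0.085]
[0.0423, -0.0008, 0.006, 0.0, 0.0, -0.052, 0.085]
[0.0423, 0.0014, 0.0061, 0.0, 0.0, -0.052, 0.085]
[0.0422, 0.0036, 0.0061, 0.0, 0.0, -0.053, 0.085]
[0.0419, 0.0058, 0.006, 0.0, 0.0, -0.052, 0.085]
[0.0416, 0.0079, 0.0061, -0.0, 0.0, -0.052, 0.085]
```

Request:
step_arm:
  moves:
    - [0.029,-0.03,0.006,0,0,-0.052,0.085]
    - [0.031,-0.029,0.006,0,0,-0.052,0.085]
    - [0.032,-0.027,0.006,0,0,-0.052,0.085]
    - [0.034,-0.025,0.006,0,0,-0.052,0.085]
    - [0.035,-0.024,0.006,0,0,-0.052,0.085]
    - [0.036,-0.022,0.006,0,0,-0.052,0.085]
    - [0.037,-0.02,0.006,0,0,-0.052,0.085]
    - [0.038,-0.018,0.006,0,0,-0.053,0.085]

```text
time: 1.4
tool_pos: [0.353, -0.2751, 0.1834]
tool_rot: [0.0, 0.926, 0.378, 0.0]
contact_force: [1.8, -0.2, -0.2]
gripper_width: 0.996
```

Request:
step_arm:
  moves:
    - [0.039,-0.016,0.006,0,0,-0.052,0.085]
    - [0.04,-0.014,0.006,0,0,-0.052,0.085]
    - [0.041,-0.012,0.006,0,0,-0.052,0.085]
    - [0.041,-0.01,0.006,0,0,-0.052,0.085]
    - [0.042,-0.007,0.006,0,0,-0.053,0.085]
    - [0.042,-0.005,0.006,0,0,-0.052,0.085]
    - [0.042,-0.003,0.006,0,0,-0.052,0.085]
    - [0.042,-0.001,0.006,0,0,-0.052,0.085]

```text
time: 2.2
tool_pos: [0.4884, 0.0355, 0.1354]
tool_rot: [0.0, 0.827, 0.562, 0.0]
contact_force: [-0.3, -0.4, -0.3]
gripper_width: 0.993
```

Run:
```python
from h import *
rel(); p,R=cur(); R1=Ro.from_euler('z',BY)*TB
p,R=rows(p,R,lin(p,R,[.557,.190,.11],R1,5),[.06]*5)
rows(p,R,lin(p,R,[.557,.190,.004],R1,4),[.06]*4)
```

```text
2.2 [0.4884 0.0355 0.1354] [[0.369, 0.93, 0.001], [0.93, -0.369, -0.0], [0.0, 0.001, -1.0]] [-0.08 -0.2   2.02 -0.    1.32  0.3 ] [-0.3 -0.4 -0.3] 0.993
[0.0338, 0.0014, 0.0051, 0.0, -0.0, -0.041, 0.06]
[0.0337, 0.0027, 0.0051, 0.0, -0.0, -0.042, 0.06]
[0.0335, 0.0041, 0.0051, 0.001, -0.0, -0.041, 0.06]
[0.0334, 0.0056, 0.0051, -0.0, -0.0, -0.042, 0.06]
[0.033, 0.0069, 0.0051, 0.0, -0.0, -0.041, 0.06]
[0.0, -0.0, 0.0265, 0.0, -0.0, -0.0, 0.06]
[0.0, -0.0, 0.0265, 0.0, -0.0, -0.0, 0.06]
[0.0, -0.0, 0.0265, 0.0, -0.0, -0.0, 0.06]
[0.0, -0.0, 0.0265, 0.0, -0.0, -0.0, 0.06]
```

Request:
step_arm:
  moves:
    - [0.034,0.001,0.005,0,0,-0.041,0.06]
    - [0.034,0.003,0.005,0,0,-0.042,0.06]
    - [0.034,0.004,0.005,0,0,-0.041,0.06]
    - [0.033,0.006,0.005,0,0,-0.042,0.06]
    - [0.033,0.007,0.005,0,0,-0.041,0.06]
    - [0,0,0,0,0,0,0.06]

```text
time: 2.8
tool_pos: [0.5579, 0.1914, 0.1097]
tool_rot: [-0.0, 0.764, 0.645, 0.0]
contact_force: [0.3, -0.3, -0.6]
gripper_width: 0.704
```

Run:
```python
from h import *
rel()
p,d,K,T=snap("wrist","w1.png"); print(T.round(3).tolist(), K[0,0])
P=cloud(d,K,T); X=P
m=(abs(X[...,0]-.557)<.03)&(abs(X[...,1]-.19)<.03)&(X[...,2]>.009)&(X[...,2]<.022)&(d>0)
Y=X[m]; print(len(Y), Y.min(0),Y.max(0),Y.mean(0)) if len(Y) else 0
```

```text
2.8 [0.5579 0.1914 0.1097] [[0.168, 0.986, -0.0], [0.986, -0.168, 0.001], [0.001, -0.0, -1.0]] [0.2  0.07 1.8  0.   1.27 0.37] [ 0.3 -0.3 -0.6] 0.704
[[0.986, -0.161, -0.05, 0.571], [-0.168, -0.941, -0.292, 0.266], [-0.0, 0.297, -0.955, 0.252], [0.0, 0.0, 0.0, 1.0]] 364.5502882595034
913 [0.54641748 0.17895041 0.00907017] [0.56958605 0.20242201 0.01686639] [0.55815625 0.19149635 0.01444832]
```

View pics/w1.png

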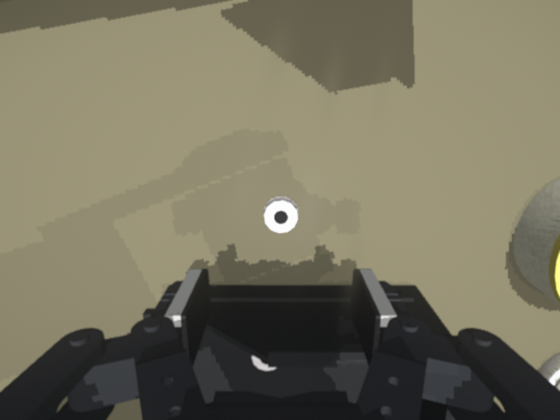

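Request:
step_arm:
  moves:
    - [0,0,0.03,0,0,0,0.06]
    - [0,0,0.035,0,0,0,0.06]
    - [0,0,0.03,0,0,0,0.055]
    - [0,0,0.01,0,0,0,0.05]
    - [0,0,0,0,0,0,0.0]
    - [0,0,0,0,0,0,0.0]
    - [0,0,0,0,0,0,0.0]
    - [0,0,0,0,0,0,0.0]

```text
time: 3.65
tool_pos: [0.5587, 0.1887, 0.0073]
tool_rot: [0.001, 0.766, 0.643, 0.001]
contact_force: [-0.5, -0.1, -0.2]
gripper_width: 0.239
```

Run:
```python
from h import *
rel()
p,R=cur(); R1=Ro.from_euler('z',BY)*TB; z=p[2]
p,R=rows(p,R,lin(p,R,[.557,.190,z+.12],R1,3),[0]*3)
p,R=rows(p,R,lin(p,R,[.4931,.0397,z+.12],R1,4),[0]*4)
p,R=rows(p,R,lin(p,R,[.4931,.0397,z+.006],R1,4),[0]*4)
```

```text
3.65 [0.5587 0.1887 0.0073] [[0.172, 0.985, 0.003], [0.985, -0.172, 0.001], [0.001, 0.003, -1.0]] [ 0.2   0.21  1.85 -0.    1.08  0.37] [-0.5 -0.1 -0.2] 0.239
[0.0004, -0.0005, -0.04, 0.001, -0.0, -0.001, 0]
[0.0004, -0.0005, -0.04, 0.001, -0.001, -0.001, 0]
[0.0003, -0.0006, -0.04, 0.001, -0.0, -0.001, 0]
[-0.0397, -0.0094, -0.0, 0.0, -0.0, -0.0, 0]
[-0.0398, -0.0094, -0.0, 0.0, -0.0, -0.0, 0]
[-0.0397, -0.0094, -0.0, 0.0, -0.0, -0.0, 0]
[-0.0397, -0.0094, -0.0, 0.0, -0.0, -0.0, 0]
[-0.0, 0.0, 0.0285, 0.0, -0.0, -0.0, 0]
[-0.0, 0.0, 0.0285, 0.0, -0.0, -0.0, 0]
[-0.0, 0.0, 0.0285, 0.0, -0.0, -0.0, 0]
[-0.0001, 0.0, 0.0285, 0.0, -0.0, -0.0, 0]
```

Request:
step_arm:
  moves:
    - [0,0,0,0,0,0,0.0]
    - [0,0,-0.02,0,0,0,0.0]
    - [0,0,-0.03,0,0,0,0.0]
    - [0,0,0,0,0,0,0.0]

```text
time: 4.05
tool_pos: [0.5608, 0.1893, 0.0605]
tool_rot: [0.002, 0.765, 0.643, 0.004]
contact_force: [0.2, 1.0, 1.1]
gripper_width: 0.241
```

Run:
```python
from h import *
rel()
p,d,K,T=snap("wrist","w2.png")
```

```text
4.05 [0.5608 0.1893 0.0605] [[0.172, 0.985, 0.009], [0.985, -0.172, 0.002], [0.003, 0.008, -1.0]] [0.2  0.13 1.83 0.   1.17 0.37] [0.2 1.  1.1] 0.241
```

View pics/w2.png

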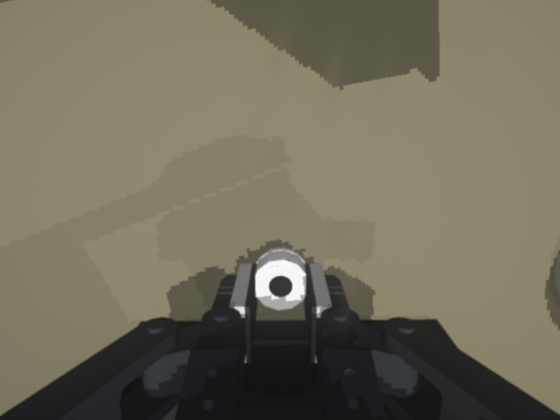

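Request:
step_arm:
  moves:
    - [0,0,-0.035,0,0,0,0.0]
    - [-0.005,0,-0.025,0,0,0,0.0]
    - [-0.035,-0.01,0,0,0,0,0.0]
    - [-0.04,-0.01,0,0,0,0,0.0]
    - [-0.04,-0.01,0,0,0,0,0.0]
    - [-0.035,-0.01,0,0,0,0,0.0]
    - [0,0,0,0,0,0,0.0]

```text
time: 4.8
tool_pos: [0.4888, 0.0401, 0.1136]
tool_rot: [-0.001, 0.767, 0.642, -0.001]
contact_force: [-0.1, 0.9, -0.4]
gripper_width: 0.239
```

Run:
```python
from h import *
rel()
p,R=cur(); R1=Ro.from_euler('z',BY)*TB
p,R=rows(p,R,lin(p,R,[.4931,.0397,.016],R1,4),[0]*4)
```

```text
4.8 [0.4888 0.0401 0.1136] [[0.176, 0.984, -0.003], [0.984, -0.176, -0.001], [-0.001, -0.003, -1.0]] [-0.07 -0.17  2.03 -0.    1.29  0.11] [-0.1  0.9 -0.4] 0.239
[0.0001, 0.0011, 0.0244, -0.001, 0.0, -0.002, 0]
[0.0001, 0.0012, 0.0244, -0.0, 0.001, -0.001, 0]
[0.0001, 0.0011, 0.0244, -0.001, -0.0, -0.002, 0]
[0.0001, 0.0011, 0.0244, -0.001, 0.0, -0.002, 0]
```

Request:
step_arm:
  moves:
    - [0,0.001,0.025,0,0,0,0.0]
    - [0,0.002,0.025,0,0,0,0.0]
    - [0,0.001,0.025,0,0,0,0.0]
    - [0,0,0.01,0,0,0,0.0]
    - [0,0,0,0,0,0,0.0]

```text
time: 5.3
tool_pos: [0.4933, 0.0425, 0.0281]
tool_rot: [-0.002, 0.765, 0.644, -0.002]
contact_force: [-0.3, 0.5, 0.0]
gripper_width: 0.239
```

Request:
step_arm:
  moves:
    - [0,0,0.009,0,0,0,0.0]
    - [0,0,0.005,0,0,0,0.0]
    - [0,0,0,0,0,0,0.0]

```text
time: 5.6
tool_pos: [0.4951, 0.0421, 0.0162]
tool_rot: [-0.0, 0.766, 0.643, -0.0]
contact_force: [0.5, 0.2, -0.4]
gripper_width: 0.239
```

Request:
step_arm:
  moves:
    - [0,0,0.003,0,0,0,0.0]
    - [0,0,0,0,0,0,0.03]
    - [0,0,0,0,0,0,0.036]
    - [0,0,0,0,0,0,0.036]
    - [0,0,-0.02,0,0,0,0.036]
    - [0,0,-0.04,0,0,0,0.036]
    - [0,0,-0.045,0,0,0,0.06]

```text
time: 6.3
tool_pos: [0.4937, 0.042, 0.118]
tool_rot: [-0.001, 0.766, 0.643, -0.001]
contact_force: [0.4, -0.2, 0.5]
gripper_width: 0.578
```

Run:
```python
from h import *
rel()
p,d,K,T=snap("wrist","w3.png")
p,d,K,T=snap("scene","s3.png")
p,R=cur(); R1=Ro.from_euler('z',BY)*TB
g=BP+Ro.from_euler('z',BY).apply([.093,0,.12]); print(g)
p,R=rows(p,R,lin(p,R,g,R1,4),[0.06]*4)
```

```text
6.3 [0.4937 0.042  0.118 ] [[0.172, 0.985, -0.004], [0.985, -0.172, 0.0], [-0.0, -0.004, -1.0]] [-0.07 -0.16  2.01  0.    1.29  0.11] [ 0.4 -0.2  0.5] 0.578
[0.63335938 0.04096604 0.12      ]
[0.0055, 0.0328, 0.002, 0.003, -0.0, -0.001, 0.06]
[0.0056, 0.0329, 0.0019, 0.004, -0.001, -0.0, 0.06]
[0.0055, 0.0328, 0.0018, 0.003, -0.0, -0.001, 0.06]
[0.0055, 0.0328, 0.0016, 0.004, -0.0, -0.001, 0.06]
```

View pics/w3.png

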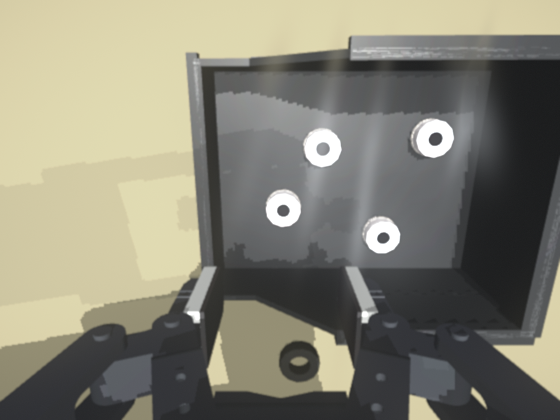

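View pics/s3.png

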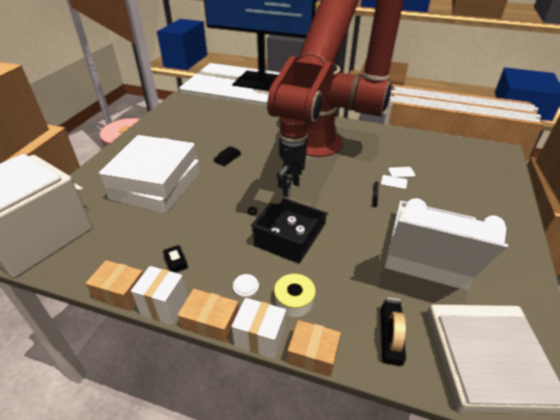

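Run:
```python
from h import *
f=np.load('/tmp/wrist.npz'); X=cloud(f['d'],f['K'],f['T']).reshape(-1,3)
m=(f['d'].reshape(-1)>0)&(X[:,2]>.079)&(X[:,2]<.092)&(X[:,0]>.5)&(X[:,0]<.7)
q=Ro.from_euler('z',-BY).apply(X[m]-BP); r=q[(abs(q[:,1])<.068)&(q[:,0]>.06)]
print(len(r),r.min(0).round(3),r.max(0).round(3),np.percentile(r,[2,50,98],0).round(4))
# front wall, outer/inner
m=(f['d'].reshape(-1)>0)&(X[:,2]>.04)&(X[:,2]<.05); q=Ro.from_euler('z',-BY).apply(X[m]-BP); q=q[(abs(q[:,1])<.06)&(abs(q[:,0]+.093)<.015)]
print(len(q),np.polyfit(q[:,1],q[:,0],1), q.min(0),q.max(0))
q2=Ro.from_euler('z',-BY).apply(X-BP); s=q2[(abs(q2[:,2]-.084)<.004)&(abs(q2[:,0]-.03)<.04)&(abs(q2[:,1])<.09)]
for sg in(1,-1):
    t=s[s[:,1]*sg>.05]; print(sg,len(t),t[:,1].min(),t[:,1].max(),np.polyfit(t[:,0],t[:,1],1)) if len(t) else 0
```

```text
4168 [ 0.088 -0.068  0.079] [0.102 0.045 0.087] [[ 0.0886 -0.0661  0.0793]
 [ 0.0911 -0.0258  0.0843]
 [ 0.1006  0.0313  0.0858]]
2659 [ 0.00021392 -0.09225523] [-0.09702458 -0.05202232  0.04002536] [-0.08833557  0.0596483   0.0465678 ]
1 4657 0.0698546359462226 0.08022374011840712 [0.00079877 0.07488738]
-1 358 -0.08079016496633393 -0.06870952516791139 [ 0.05051792 -0.07337928]
```

Request:
step_arm:
  moves:
    - [0.005,0.033,0,0.003,0,-0.001,0.06]
    - [0.006,0.034,0,0,0,0,0.06]
    - [0.006,0.034,0,0,0,0,0.06]
    - [0.006,0.034,0,0,0,0,0.06]
    - [0,0,0,0,0,0,0.06]

```text
time: 6.9
tool_pos: [0.6349, 0.0412, 0.1171]
tool_rot: [-0.001, 0.765, 0.644, -0.001]
contact_force: [-0.2, 0.0, 0.1]
gripper_width: 0.705
```

Run:
```python
from h import *
rel()
p,R=cur(); R1=Ro.from_euler('z',BY)*TB
p,R=rows(p,R,lin(p,R,[.6345,.0415,.056],R1,3),[0.06]*3)
```

```text
6.9 [0.6349 0.0412 0.1171] [[0.171, 0.985, -0.002], [0.985, -0.171, 0.0], [0.0, -0.002, -1.0]] [-0.05  0.17  1.68  0.    1.29  0.12] [-0.2  0.   0.1] 0.705
[0.0001, -0.0001, 0.0204, -0.001, -0.0, -0.001, 0.06]
[0.0001, -0.0001, 0.0204, -0.0, -0.0, -0.001, 0.06]
[0.0001, -0.0001, 0.0203, -0.001, -0.0, -0.0, 0.06]
```

Request:
step_arm:
  moves:
    - [0,0,0.02,0,0,0,0.06]
    - [0,0,0.02,0,0,0,0.06]
    - [0,0,0.02,0,0,0,0.06]
    - [0,0,0,0,0,0,0.03]
    - [0,0,0,0,0,0,0.0]
    - [0,0,0,0,0,0,0.0]
    - [0,0,0,0,0,0,0.0]
    - [0,0,0,0,0,0,0.0]

```text
time: 7.7
tool_pos: [0.6331, 0.0414, 0.0599]
tool_rot: [-0.0, 0.765, 0.644, 0.0]
contact_force: [-0.7, -0.3, 4.5]
gripper_width: 0.125
```

Run:
```python
from h import *
rel()
```

```text
7.7 [0.6331 0.0414 0.0599] [[0.171, 0.985, 0.0], [0.985, -0.171, 0.0], [0.0, 0.0, -1.0]] [-0.05  0.23  1.72  0.    1.19  0.12] [-0.7 -0.3  4.5] 0.125
```

```bash
cat >> h.py <<'E'
G=np.array([.0925,0,.060]) # tcp in bin
C=np.array([[x,y,0] for x in(-.095,.095) for y in(-.075,.075)])
PV=np.array([-.095,.075,0]); 
def toolpose(th,ph,lift):
    R=Ro.from_euler('z',BY)*Ro.from_rotvec([-ph,-th,0])
    piv=BP+Ro.from_euler('z',BY).apply(PV+[.0015,.001,0]); t=piv-R.apply(PV); t[2]=lift-R.apply(C)[:,2].min()
    return t+R.apply(G), R*TB
def plan(seq,start=None):
    s=start or cur(); p,R=s
    w=[toolpose(*q) for q in seq]; p,R=rows(p,R,w,[0]*len(w)); return p,R
E
python3 - <<'E'
from h import *
print(toolpose(0,0,0)[0])
th=np.linspace(0,.42,13)[1:]
plan([(0,0,.004)]+[(t,0,.004) for t in th],start=toolpose(0,0,0))
E
```

```text
[0.63451415 0.04178244 0.06      ]
[0.0, 0.0, -0.004, 0.0, 0.0, 0.0, 0]
[0.0, -0.0022, -0.0065, -0.035, 0.0, 0.0, 0]
[0.0, -0.0022, -0.0065, -0.035, 0.0, 0.0, 0]
[0.0, -0.0022, -0.0066, -0.035, -0.0, 0.0, 0]
[0.0, -0.0023, -0.0065, -0.035, -0.0, 0.0, 0]
[-0.0, -0.0022, -0.0065, -0.035, -0.0, -0.0, 0]
[-0.0, -0.0022, -0.0065, -0.035, -0.0, 0.0, 0]
[0.0, -0.0022, -0.0066, -0.035, -0.0, 0.0, 0]
[0.0, -0.0022, -0.0065, -0.035, -0.0, 0.0, 0]
[-0.0, -0.0022, -0.0065, -0.035, -0.0, 0.0, 0]
[0.0, -0.0022, -0.0065, -0.035, -0.0, 0.0, 0]
[0.0, -0.0023, -0.0066, -0.035, -0.0, 0.0, 0]
[0.0, -0.0022, -0.0065, -0.035, -0.0, 0.0, 0]
```

Request:
step_arm:
  moves:
    - [0,0,-0.004,0,0,0,0]
    - [0,-0.002,-0.007,-0.035,0,0,0]
    - [0,-0.002,-0.006,-0.035,0,0,0]
    - [0,-0.002,-0.007,-0.035,0,0,0]
    - [0,-0.002,-0.006,-0.035,0,0,0]
    - [0,-0.003,-0.007,-0.035,0,0,0]
    - [0,-0.002,-0.006,-0.035,0,0,0]
    - [0,-0.002,-0.007,-0.035,0,0,0]

```text
time: 8.5
tool_pos: [0.6115, 0.045, 0.1053]
tool_rot: [0.092, 0.76, 0.639, 0.077]
contact_force: [-0.0, -0.2, -3.9]
gripper_width: 0.128
```

Run:
```python
from h import *
rel(); print(toolpose(.245,0,.004)[0]); snap("scene","s4.png")
```

```text
8.5 [0.6115 0.045  0.1053] [[0.171, 0.957, 0.235], [0.985, -0.166, -0.041], [-0.0, 0.239, -0.971]] [-0.03 -0.01  1.91 -0.04  1.    0.16] [-0.  -0.2 -3.9] 0.128
[0.61465202 0.04519191 0.10768755]
```

View pics/s4.png

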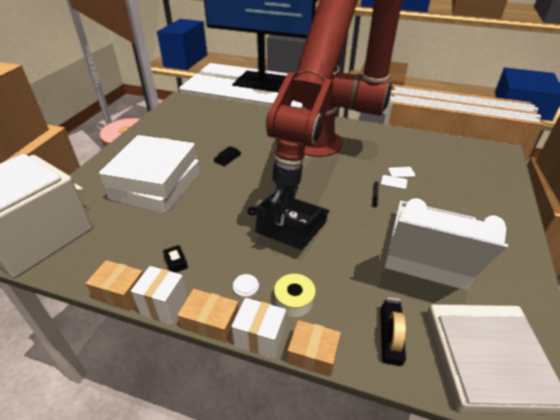

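Request:
step_arm:
  moves:
    - [0,-0.002,-0.007,-0.035,0,0,0]
    - [0,-0.002,-0.006,-0.035,0,0,0]
    - [0,-0.003,-0.007,-0.035,0,0,0]
    - [0,-0.002,-0.006,-0.035,0,0,0]
    - [0,-0.002,-0.007,-0.035,0,0,0]
    - [0,0,0,0,0,0,0]
    - [0,0,0,0,0,0,0]
    - [0,0,0,0,0,0,0]

```text
time: 9.35
tool_pos: [0.5924, 0.0483, 0.1337]
tool_rot: [0.158, 0.749, 0.63, 0.133]
contact_force: [0.3, 0.5, -2.9]
gripper_width: 0.128
```

Run:
```python
from h import *
rel(); print(toolpose(.42,0,.004)[0]); snap("wrist","w5.png"); 
p,d,K,T=snap("top","t5.png"); cv2.imwrite('pics/t5c.png',cv2.resize(p[150:270,180:330],None,fx=5,fy=5)[:,:,::-1])
```

```text
9.35 [0.5924 0.0483 0.1337] [[0.171, 0.901, 0.398], [0.985, -0.157, -0.069], [-0.0, 0.404, -0.915]] [-0.01 -0.18  2.04 -0.08  0.87  0.2 ] [ 0.3  0.5 -2.9] 0.128
[0.59434029 0.04867856 0.13524042]
```

View pics/w5.png

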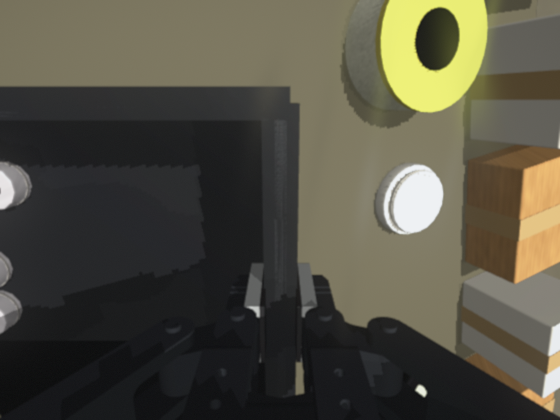

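View pics/t5c.png

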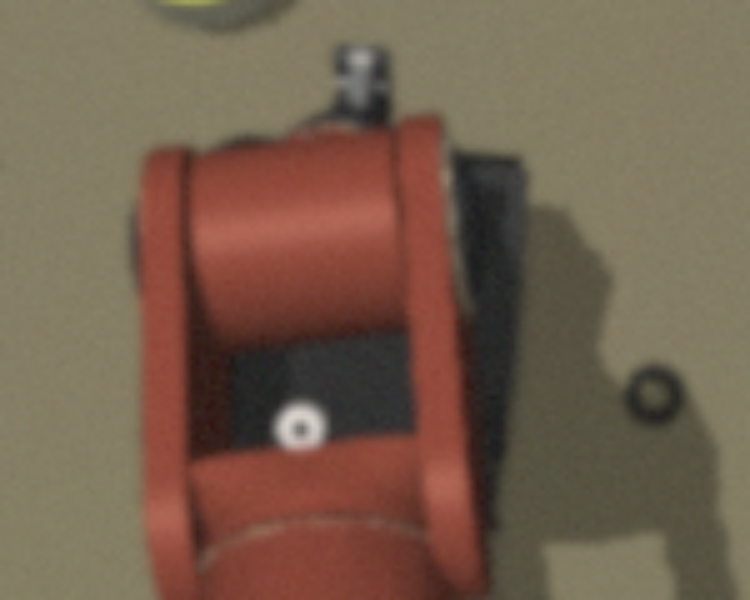

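```bash
cat >> h.py <<'E'
def feet(cam):
    f=np.load('/tmp/%s.npz'%cam); p,R=cur(); Rb=R*TB.inv(); t=p-Rb.apply(G)
    X=cloud(f['d'],f['K'],f['T']); q=Rb.inv().apply(X.reshape(-1,3)-t).reshape(X.shape)
    br=f['p'].min(-1)
    m=(f['d']>0)&(br>90)&(abs(q[...,0])<.095)&(abs(q[...,1])<.075)&(q[...,2]>.006)&(q[...,2]<.035)
    n,l,s,c=cv2.connectedComponentsWithStats(m.astype(np.uint8))
    print(cam,'tilt',np.degrees(np.arccos(Rb.as_matrix()[2])).round(1),'t',t.round(3))
    for i in range(1,n):
        if s[i,4]>15: Y=q[l==i]; print(c[i].round(),s[i,4],np.percentile(Y,[3,97],0).round(3).tolist(),'ctr',((Y.min(0)+Y.max(0))/2).round(3))
E
python3 - <<'E'
from h import *
feet('wrist');feet('top')
E
```

```text
wrist tilt [66.2 90.  23.8] t [0.533 0.059 0.042]
[ 12. 185.] 1068 [[-0.054, 0.023, 0.007], [-0.046, 0.043, 0.019]] ctr [-0.051  0.032  0.013]
[  4. 271.] 241 [[-0.071, -0.027, 0.006], [-0.067, -0.012, 0.014]] ctr [-0.07 -0.02  0.01]
[  6. 309.] 437 [[-0.074, -0.053, 0.006], [-0.067, -0.036, 0.019]] ctr [-0.072 -0.045  0.013]
top tilt [66.2 90.  23.8] t [0.533 0.059 0.042]
[240. 235.] 66 [[-0.067, 0.021, 0.01], [-0.047, 0.042, 0.022]] ctr [-0.059  0.032  0.016]
```

Run:
```python
from h import *
n=14
seq=[(.42-.17*k/n,.48*k/n,.004) for k in range(1,n+1)]
plan(seq,start=toolpose(.42,0,.004))
print(toolpose(.25,.48,.004)[0])
```

```text
[0.0033, 0.0012, -0.0002, 0.012, -0.033, -0.007, 0]
[0.0034, 0.0013, -0.0001, 0.012, -0.034, -0.007, 0]
[0.0033, 0.0012, -0.0002, 0.012, -0.033, -0.007, 0]
[0.0034, 0.0013, -0.0003, 0.012, -0.033, -0.007, 0]
[0.0033, 0.0012, -0.0002, 0.012, -0.034, -0.008, 0]
[0.0034, 0.0012, -0.0003, 0.011, -0.033, -0.007, 0]
[0.0033, 0.0012, -0.0002, 0.012, -0.034, -0.007, 0]
[0.0034, 0.0013, -0.0003, 0.012, -0.033, -0.007, 0]
[0.0033, 0.0012, -0.0003, 0.011, -0.034, -0.007, 0]
[0.0034, 0.0012, -0.0003, 0.011, -0.033, -0.007, 0]
[0.0033, 0.0012, -0.0004, 0.012, -0.034, -0.007, 0]
[0.0034, 0.0012, -0.0003, 0.011, -0.034, -0.007, 0]
[0.0033, 0.0011, -0.0004, 0.011, -0.033, -0.007, 0]
[0.0034, 0.0012, -0.0004, 0.011, -0.034, -0.007, 0]
[0.61840008 0.09205714 0.13431355]
```

Request:
step_arm:
  moves:
    - [0.003,0.001,0,0.012,-0.033,-0.007,0]
    - [0.003,0.001,0,0.012,-0.034,-0.007,0]
    - [0.004,0.002,-0.001,0.012,-0.033,-0.007,0]
    - [0.003,0.001,0,0.012,-0.033,-0.007,0]
    - [0.004,0.001,0,0.012,-0.034,-0.008,0]
    - [0.003,0.001,-0.001,0.011,-0.033,-0.007,0]
    - [0.003,0.001,0,0.012,-0.034,-0.007,0]

```text
time: 10.15
tool_pos: [0.6039, 0.0703, 0.1366]
tool_rot: [0.203, 0.749, 0.63, 0.014]
contact_force: [0.0, 0.3, -3.2]
gripper_width: 0.129
```

Run:
```python
from h import *
rel(); print(toolpose(.335,.24,.004)[0])
```

```text
10.15 [0.6039 0.0703 0.1366] [[0.205, 0.939, 0.278], [0.95, -0.123, -0.286], [-0.234, 0.322, -0.917]] [ 0.14 -0.03  1.9  -0.38  1.05  0.47] [ 0.   0.3 -3.2] 0.129
[0.60609205 0.07056274 0.13752146]
```

Request:
step_arm:
  moves:
    - [0.003,0.001,0,0.012,-0.033,-0.007,0]
    - [0.003,0.001,-0.001,0.011,-0.034,-0.007,0]
    - [0.004,0.001,0,0.011,-0.033,-0.007,0]
    - [0.003,0.001,-0.001,0.012,-0.034,-0.007,0]
    - [0.003,0.001,0,0.011,-0.034,-0.007,0]
    - [0.004,0.001,0,0.011,-0.033,-0.007,0]
    - [0.003,0.001,-0.001,0.011,-0.034,-0.007,0]
    - [0,0,0,0,0,0,0]

```text
time: 10.95
tool_pos: [0.6147, 0.0926, 0.1327]
tool_rot: [0.246, 0.737, 0.621, -0.103]
contact_force: [0.4, -0.7, -3.3]
gripper_width: 0.128
```

Request:
step_arm:
  moves:
    - [0,0,0,0,0,0,0]
    - [0,0,0,0,0,0,0]
    - [0,0,0,0,0,0,0]

```text
time: 11.25
tool_pos: [0.6141, 0.0912, 0.1338]
tool_rot: [0.246, 0.738, 0.62, -0.103]
contact_force: [0.2, 0.2, -2.9]
gripper_width: 0.127
```

Run:
```python
from h import *
rel(); snap("wrist","w6.png"); 
p,d,K,T=snap("top","t6.png"); cv2.imwrite('pics/t6c.png',cv2.resize(p[150:270,180:330],None,fx=5,fy=5)[:,:,::-1])
p,d,K,T=snap("scene","s6.png"); 
feet('wrist');feet('top');feet('scene')
```

```text
11.25 [0.6141 0.0912 0.1338] [[0.209, 0.966, 0.154], [0.865, -0.109, -0.49], [-0.457, 0.236, -0.858]] [ 0.26  0.15  1.75 -0.57  1.27  0.61] [ 0.2  0.2 -2.9] 0.127
wrist tilt [ 76.4 117.2  30.9] t [0.534 0.072 0.061]
[  2. 262.] 123 [[-0.07, -0.02, 0.007], [-0.067, -0.007, 0.012]] ctr [-0.069 -0.014  0.01 ]
top tilt [ 76.4 117.2  30.9] t [0.534 0.072 0.061]
[238. 242.] 268 [[-0.091, -0.024, 0.007], [-0.069, 0.066, 0.021]] ctr [-0.079  0.023  0.016]
scene tilt [ 76.4 117.2  30.9] t [0.534 0.072 0.061]
[318. 214.] 88 [[-0.088, 0.023, 0.007], [-0.066, 0.066, 0.022]] ctr [-0.078  0.044  0.014]
```

View pics/w6.png

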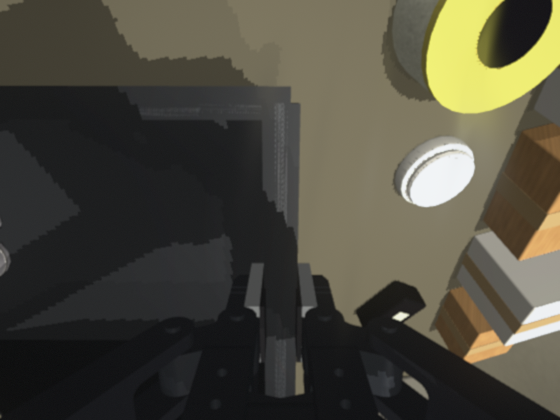

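View pics/t6c.png

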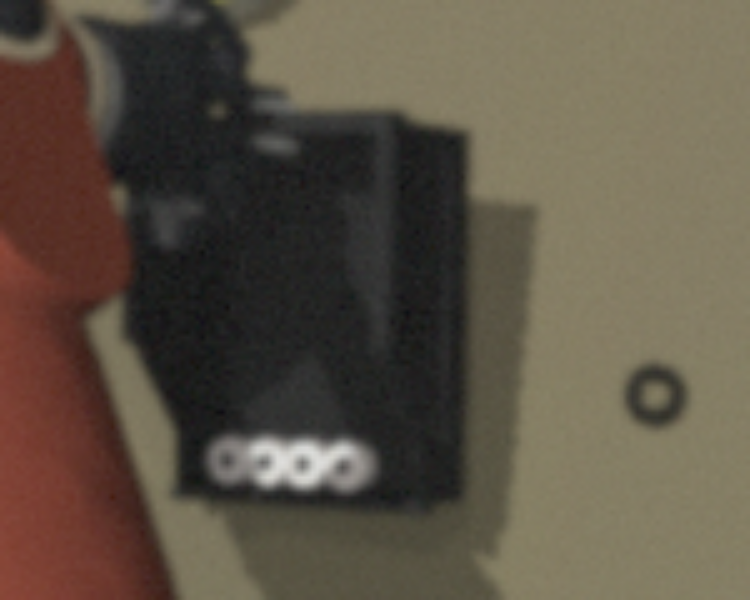

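View pics/s6.png

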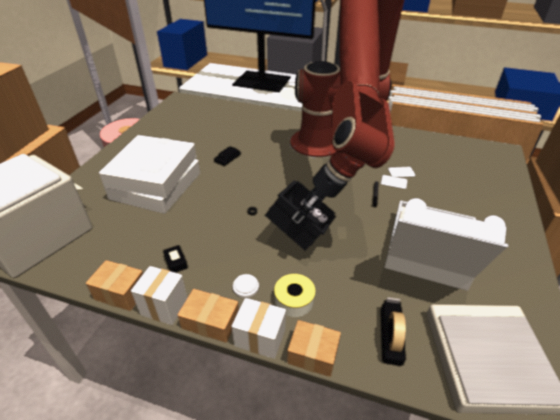

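Run:
```python
from h import *
f=np.load('/tmp/top.npz'); p,R=cur(); Rb=R*TB.inv(); t=p-Rb.apply(G)
X=cloud(f['d'],f['K'],f['T']); q=Rb.inv().apply(X.reshape(-1,3)-t).reshape(X.shape)
# use pixel rays intersect foot-top plane z=.019 in bin frame -> rectified image
K,T=f['K'],f['T']
ys=np.linspace(.075,-.05,500); xs=np.linspace(-.04,-.1,240)
A=np.array([[[x,y,.019] for y in ys] for x in xs]); W=Rb.apply(A.reshape(-1,3))+t
c=(W-T[:3,3])@T[:3,:3]; u=(c[:,0]/c[:,2]*K[0,0]+K[0,2]).reshape(240,500); v=(c[:,1]/c[:,2]*K[1,1]+K[1,2]).reshape(240,500)
im=cv2.remap(f['p'],u.astype(np.float32),v.astype(np.float32),2); cv2.imwrite('pics/rect6.png',im[:,:,::-1])
```

```text
(no output)
```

View pics/rect6.png

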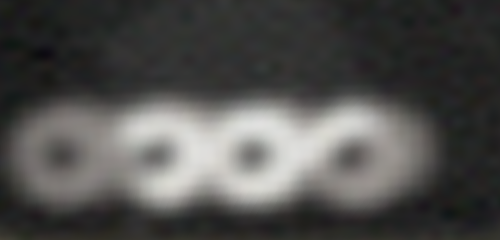

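Request:
step_arm:
  moves:
    - [0,0,0,0,0,0,0]
    - [0,0,0,0,0,0,0]
    - [0,0,0,0,0,0,0]
    - [0,0,0,0,0,0,0]

```text
time: 11.8
tool_pos: [0.6141, 0.0915, 0.1336]
tool_rot: [0.246, 0.737, 0.621, -0.103]
contact_force: [0.6, -1.1, -3.2]
gripper_width: 0.125
```

Run:
```python
from h import *
rel(); snap("top","t7.png"); feet('top'); print(state()['joint_vel'].round(3))
p,R=cur(); Rb=R*TB.inv(); t=p-Rb.apply(G); print('rim',(t+Rb.apply([.093,0,.074])).round(3))
for q in("grommet","mouse","marker","puck_light","label_roll","adapter"):
    f=np.load('/tmp/top.npz'); P=cloud(f['d'],f['K'],f['T']); r=cut_out("top",q)[:1]
    if r: print(q,np.median(P[r[0]['mask']&(f['d']>0)],0).round(3))
print(job_done())
```

```text
11.8 [0.6141 0.0915 0.1336] [[0.208, 0.966, 0.154], [0.865, -0.109, -0.491], [-0.457, 0.235, -0.858]] [ 0.26  0.15  1.75 -0.57  1.27  0.61] [ 0.6 -1.1 -3.2] 0.125
top tilt [ 76.4 117.2  30.9] t [0.534 0.072 0.06 ]
[238. 242.] 265 [[-0.09, -0.023, 0.008], [-0.069, 0.067, 0.022]] ctr [-0.079  0.025  0.015]
[-0.     0.     0.     0.     0.001 -0.001]
rim [0.612 0.098 0.146]
grommet [ 0.482 -0.09   0.011]
mouse [ 0.221 -0.292  0.027]
marker [0.451 0.076 0.063]
puck_light [0.77  0.003 0.021]
label_roll [0.769 0.132 0.045]
adapter [ 0.75  -0.214  0.03 ]
the job is handed in; nothing more can be done
None
```

The dropped foot is back in the bin, and all four feet now lie in the bin's front-left corner, on the open carton's side. The job was handed in at about 12 s with the gripper still holding the tilted bin.

I put the foot in while the bin stood on the bench. I then gripped the back rim, tipped the front down about 24° so the feet slid to the front wall, and rolled the bin left so they slid along it.

**Last checks**
- **Tilt:** 31° in total, about 14° to the front and 27° to the left, worked out from the tool pose with the bin assumed fixed in the grip. The rim centre is about 146 mm high and the arm is still.
- **Feet:** all four lie in a tight row along the front wall. The farthest is about 85 mm from the corner, against a limit of 92 mm. That is only a few millimetres more than the measuring error, because they lined up in a row rather than bunching.
- **Bystanders:** the grommet, mouse, puck light, label roll and adapter measured within about 5 mm of where they started. The last marker detection was a false hit on the bin, so I have no final measurement for it. The arm's planned path did not pass near it.
- **Gripper reading:** it showed about 20 mm on the 24 mm foot and 11 mm on the 12 mm rim. I took this as an offset in the reading; both grips held.

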